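# Clamp the sharpening stone in its spring-jawed holder

## Robot

A 6-joint arm with a two-finger parallel gripper is mounted at the origin on a cart in front of the work surface, level with it; the furniture and walls round the work are solid. World frame = base frame: x ahead of the robot, y to its left, z up, the work surface at z = 0. Lengths are in m, angles in rad, forces in N, time in s.
With the tool pointing down it reaches from about 0.425 to 0.95 m from the base axis. Payload 3.5 kg.
Tool frame: the origin (TCP) lies at the very end of the fingers, on their centre line; the grasp point (between the pads) lies 19 mm behind it; z points along the fingers, y is the line along which they close (so a half turn about z gives the same grasp; the last joint's range is limited). The gripper opens to 85 mm and grips with 20 to 120 N. Pads are 22 mm wide; open, the fingers measure 114 mm over their backs; the gripper's body (76 mm by 85 mm) begins 54 mm behind the grasp point. The pads swing forward as they close: fully open they stand 13 mm farther back than shut.
Start: joints at [-0.828, 0.286, 1.577, -0, 1.279, -0.15], TCP at [0.526, -0.423, 0.231] pointing down, gripper open.
Joint ranges: [-2.77, 2.77], [-0.9, 2.22], [0.21, 2.48], [-1.53, 4.67], [0.24, 2.81], [-2.84, 2.84]. Speed limits (rad/s): [2.79, 2.79, 3.14, 3.14, 3.14, 3.14].

## Interface

Orientations are given as a 3x3 rotation matrix whose columns are the frame's x, y, z axes.
In Python, from bench import robot gives the robot as it stands.
- The arm moves only by the tool move_arm, never from a script. Its argument "moves" is a list that holds one entry, the list of rows, each a list of 6 numbers: the shift along the world's x, y, z in m, then the turn, a rotation vector about the world's x, y, z in rad. A call has exactly 10 rows; each row is the pose to reach, as a shift and turn from the pose commanded when the call began; what a row does not reach only later rows make up. A row lasts 1/10 s, in which the tool goes at most 50 mm and 8.59 degrees, less where a joint would pass 70% of its speed; a pose out of reach is approached as far as the arm can. A call with a gripper value outside its range is refused whole. "claw" is the opening, from -1 (shut) to 1 (fully open), set as the call begins (left out, the last holds). The fingers move at their own pace and stop on an object; "grip_force" is the grip in N (left out, the last holds). Time passes only in rows, so rows that repeat a pose let the fingers close, or fill a call up. It gives the time, the measured TCP pose, the force, the opening and the grip force at its end, in the units of the state.
- robot.get_state(): the state, without advancing time (a new reading comes with each control period).
- robot.snapshot(name): name is "side" or "top"; returns a dict with "image" (420x560x3 uint8, red, green, blue), "range_z" (420x560 float32, m along the optical axis (not along the pixel's ray), 0 where there is no reading), "fov_y" (degrees; the focal length in pixels is half the picture's height over the tangent of half this angle, whatever the lens; pixels are square), "cx", "cy" (the principal point, pixels), "T" (4x4, takes a point from camera to world coordinates). Camera axes: x right, y up, looking along -z (the intrinsics and any distortion apply to the point x, -y, -z); pixel columns grow to the right and rows downward; lengths in m; the calibration is good to about 2 mm. A picture is of the moment at which its call begins.
- robot.job_done(): hands the job in; it is judged then, once.
Trained networks look in a picture, given as the dict that the camera call returned (one of the last four; its "shot" number tells which), for a name from the list of things; names that differ only in an ending like _2 or _b are one class to them, and where a whole thing is asked for, a point or a joint stands for the part that bears it (a point fixed in the world has none). Each returns a list of dicts, best first, with "conf" (0 to 1); they miss things now and then, are a little off and sometimes report something else, mostly with a low value. They report only what shows in the picture. A call takes as long as a camera call.
- robot.search_frame(picture, name): "box" ([left, top, right, bottom] in pixels, round what is visible of it).
The state is a dict: "time_s": time; "joints": joint angles; "joint_vel": joint speeds; "tau": joint torques, N m; "eef_pos": TCP position; "ee_rot": TCP orientation; "contact_force": force on the tool from outside, world axes, zero at the start; "ft_torque": the same for the moment, N m; "width": opening from 0.0 (shut) to 1.0 (fully open); "grasp_force": force on a finger pad.
Only numpy, scipy, OpenCV 4.12 (cv2) and the standard library are available. Lean on these libraries where they do the work, as an engineer would, in place of code of your own. Each camera call takes 0.05 s, during which the arm holds its last target. There are 200 camera calls.

## Task

Clamp the sharpening stone in the stone holder: push one end of it against one spring jaw, and with that jaw pressed back lower the other end behind the opposite jaw, so that the stone finally lies flat on the metal plate, lengthwise, gripped between the two jaws and released. Work gently: never ram the jaw against its stop or force the stone down over a jaw, and leave the other things on the stool where they are.

Things in the scene. Friction and masses are not known exactly. Their poses are not given: they have to be found in the camera images.
- whetstone: Two-tone rectangular sharpening stone, 42 (x) x 120 (y) x 24 (z) mm, about 0.38 kg (0.3 to 0.45), loose on the stool top. Origin at the centre of its underside, z up, y along its length; either end and either direction may be used.
- holder: Stone holder fixed to the stool: dark wooden board 84 (x) x 234 (y) x 10 (z) mm, origin at the centre of its underside. On it an aluminium saddle plate 48 x 194 x 6 mm carries two steel spring jaws facing each other along y, each with a fixed 14 mm tall end block behind it. Its long sides are open. Its contact forces with the stone must never sum to over 25 N.
- holder_seat (a point): Middle of the board at the height of the saddle plate's top (16 mm above the holder's origin), where the stone's underside must lie; axes as the holder's. The saddle with both jaws is clamped up to 18 mm to +y or -y of it: different every time, not reported, does not move under the work; find it by feel or sight.
- jaw_nominal_p (a point): Top edge of the +y jaw's face at rest if the saddle were in the middle (it is up to 18 mm off, see holder_seat). Jaw: 42 mm wide (x), 10 mm thick, top 14 mm above the plate. It presses straight back (+y) by 18 mm to a hard stop: about 2 N to start it, 0.35 N more per mm, 7.4 N at 16 mm, 8 N at the stop.
- jaw_nominal_n (a point): The same for the -y jaw, which is alike and presses back to -y. At rest the faces are 106 mm apart, the stone is 120 mm long: one jaw must be pressed back about 15 mm or more before the other end can pass down in front of the other jaw. Once let go, the springs move the stone towards the middle.
- oil_bottle: Bystander: white bottle with a blue cap, 44 mm across, 122 mm tall, at the far edge of the stool; origin at the centre of its underside.
- cup: Bystander: small cup, 62 mm across, 48 mm tall, at the far edge of the stool; origin at the centre of its underside.
- brush: Bystander: small paintbrush, 27 x 150 x 12 mm, lying at the far edge of the stool; origin under its middle, y along its length.
- charcoal: Bystander: short black stick of charcoal, 21 x 42 x 16 mm, at the far edge of the stool; origin under its middle.

How it is judged:
At the end, for the whole second after the job is handed in: The stone lies at rest, right side up and flat (within 2 degrees) on the saddle plate (underside within 2 mm of its top), between the two jaws: along the holder within 4.5 degrees, within 8 mm of the holder's middle line sideways and 25 mm of the board's middle lengthwise; released (z of whetstone in the frame of holder_seat between -0.002 and 0.002 m and x of whetstone in the frame of holder_seat between -0.008 and 0.008 m and y of whetstone in the frame of holder_seat between -0.025 and 0.025 m and angle between the y axis of whetstone and the y axis of holder, either way round below 0.08 rad and angle between whetstone's own z axis and vertical below 0.035 rad and linear speed of whetstone below 0.01 m/s and contact force between the fingers and whetstone below 0.1 N); the robot touches nothing.
It fails at once if the stone is pressed against the holder with contact forces that sum to more than 25 N (contact force between whetstone and holder above 25 N).
It fails at once if the robot presses on the holder with more than 25 N (contact force between the arm and holder above 25 N).
It fails at once if the gripper presses on the holder with more than 25 N (contact force between the fingers and holder above 25 N).
It fails at once if a bystander is shifted by more than 2 cm (distance of any of oil_bottle, cup, brush, charcoal from where it was at the start of the episode above 0.02 m).
It also fails if it takes over 45 s, if anything falls off the work surface, if the arm or the gripper's body presses on something with over 40 N, if the wrist force passes 120 N, or if a joint passes its speed limit or range.

## Working session

There is one attempt and no reset: what is moved stays moved. The work goes in short steps, Python scripts to look and compute and a tool call to move; the robot and the scene stay as the last step left them, time stands still between calls to the robot, and variables do not carry over. Pictures are saved under pics/ and viewed, at most 10 in all, crops included, and the job is handed in when it is done.

Besides the shell and the picture viewer there is one more tool, called after ">>>" by a JSON object that holds its "api" and its "payload", one argument or row to a line. move_arm: Moves the arm, as the interface text tells. Its arguments: {"type":"object","properties":{"moves":{"type":"array","items":{"type":"array","items":{"type":"array","items":{"type":"number"}}}},"claw":{"type":"number"},"grip_force":{"type":"number"}},"required":["moves"]}

```bash
mkdir -p pics
cat > h.py <<'E'
import numpy as np, cv2
from bench import robot
def cloud(p):
    im=p["image"];H,W=im.shape[:2];f=H/2/np.tan(np.radians(p["fov_y"])/2)
    v,u=np.mgrid[:H,:W];z=p["range_z"]
    c=np.stack([(u-p["cx"])/f*z,-(v-p["cy"])/f*z,-z,np.ones_like(z)],-1)
    w=(c@np.array(p["T"]).T)[...,:3]; w[z==0]=np.nan
    return w
def save(p,n,box=None,s=1):
    im=p["image"][...,::-1]
    if box: im=im[box[1]:box[3],box[0]:box[2]]
    cv2.imwrite("pics/"+n,cv2.resize(im,None,fx=s,fy=s,interpolation=cv2.INTER_CUBIC))
E
python3 - <<'E'
from h import *
out=[]
for n in("top","side"):
    p=robot.snapshot(n); out.append(p["image"]); w=cloud(p); np.save(n+"_w.npy",w); np.save(n+"_i.npy",p["image"])
    print(n,{k:v for k,v in p.items() if k not in("image","range_z","T")},np.round(p["T"],3).tolist())
    for o in("whetstone","holder","oil_bottle","cup","brush","charcoal"):
        r=robot.search_frame(p,o)
        for d in r[:2]:
            b=[int(x) for x in d["box"]];q=w[max(b[1],0):b[3],max(b[0],0):b[2]].reshape(-1,3)
            print(o,round(d["conf"],2),b,np.round(np.nanmedian(q,0),3))
    save(p,n+"0.png")
E
```

```text
top {'fov_y': 52.80200995507374, 'cx': 288.40092452069814, 'cy': 206.25988601564737, 'shot': 1} [[-0.009, 0.998, -0.057, 0.516], [-1.0, -0.009, 0.0, 0.02], [-0.0, 0.057, 0.998, 0.894], [0.0, 0.0, 0.0, 1.0]]
whetstone 0.72 [176, 205, 241, 243] [ 0.532  0.188 -0.002]
whetstone 0.59 [271, 157, 343, 172] [ 0.657 -0.022  0.008]
holder 0.65 [306, 209, 424, 265] [ 0.502 -0.139  0.01 ]
cup 0.73 [156, 152, 193, 183] [0.649 0.26  0.024]
brush 0.85 [270, 155, 342, 171] [ 0.66  -0.02   0.007]
brush 0.31 [306, 207, 421, 265] [ 0.504 -0.136  0.01 ]
charcoal 0.55 [355, 160, 377, 172] [ 0.651 -0.143  0.012]
side {'fov_y': 51.53301662866201, 'cx': 278.82842410973933, 'cy': 196.50152889970207, 'shot': 2} [[0.746, -0.457, 0.484, 1.01], [0.666, 0.508, -0.546, -0.479], [0.004, 0.73, 0.684, 0.652], [0.0, 0.0, 0.0, 1.0]]
whetstone 0.68 [284, 142, 339, 178] [ 0.531  0.189 -0.004]
whetstone 0.49 [149, 188, 250, 279] [ 0.511 -0.131 -0.005]
holder 0.95 [147, 188, 249, 283] [ 0.513 -0.137 -0.004]
oil_bottle 0.94 [200, 261, 228, 315] [ 0.66  -0.239  0.045]
cup 0.57 [358, 145, 387, 180] [0.646 0.259 0.023]
brush 0.96 [269, 216, 319, 259] [ 0.652 -0.015 -0.014]
charcoal 0.61 [243, 260, 264, 282] [ 0.652 -0.139  0.005]
```

View pics/top0.png

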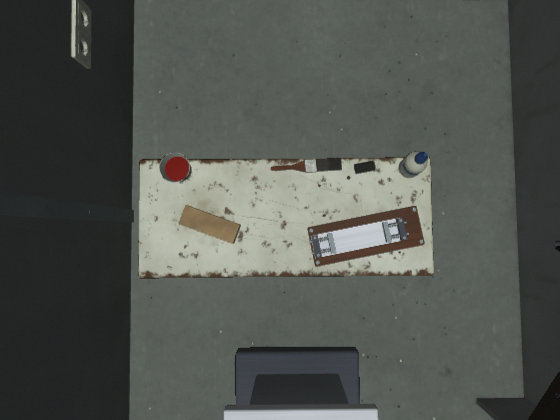

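```bash
python3 - <<'E'
import numpy as np,cv2
w=np.load("top_w.npy")
def rect(b,lo,hi):
    q=w[b[1]:b[3],b[0]:b[2]].reshape(-1,3);q=q[(q[:,2]>lo)&(q[:,2]<hi)]
    print(len(q),cv2.minAreaRect((q[:,:2]*1000).astype(np.float32)),np.median(q[:,2]))
rect([165,195,252,253],.012,.05)
rect([296,199,434,275],.005,.06)
rect([296,199,434,275],.0135,.06)
rect([296,199,434,275],.021,.06)
# profile along columns through holder
for c in range(300,430,2): print(c,np.round(w[236,c]*1000).tolist(),np.round(w[232,c,2]*1000),end=' | ')
E
python3 -c "
from h import *
im=np.load('top_i.npy');w=np.load('top_w.npy')
save(dict(image=im),'hold.png',(296,195,436,275),5)"
```

```text
1206 ((530.6312255859375, 184.089111328125), (120.48070526123047, 42.06472396850586), 69.37858581542969) 0.023916602173768675
4474 ((493.4046325683594, -145.7447509765625), (105.65057373046875, 243.9683837890625), 10.797808647155762) 0.012504484375990332
2100 ((501.7560119628906, -128.08193969726562), (73.24713897705078, 213.06390380859375), 8.475293159484863) 0.01676712236041683
665 ((500.3570556640625, -123.67691802978516), (45.657711029052734, 203.18312072753906), 10.891719818115234) 0.028870012249501475
300 [504.0, -4.0, -10.0] -14.0 | 302 [504.0, -9.0, -15.0] -10.0 | 304 [504.0, -13.0, -11.0] -12.0 | 306 [504.0, -17.0, -12.0] -18.0 | 308 [504.0, -22.0, -12.0] 8.0 | 310 [504.0, -25.0, 10.0] nan | 312 [504.0, -28.0, 30.0] 9.0 | 314 [504.0, -32.0, 29.0] 9.0 | 316 [504.0, -36.0, 28.0] 9.0 | 318 [504.0, -41.0, 14.0] 11.0 | 320 [504.0, -45.0, 16.0] 12.0 | 322 [504.0, -49.0, 18.0] 13.0 | 324 [504.0, -53.0, 16.0] 10.0 | 326 [504.0, -58.0, 15.0] 10.0 | 328 [504.0, -60.0, 31.0] 20.0 | 330 [504.0, -64.0, 32.0] 16.0 | 332 [504.0, -69.0, 28.0] 16.0 | 334 [504.0, -74.0, 15.0] 15.0 | 336 [504.
[... 827 characters left out ...]
0, 30.0] 30.0 | 388 [503.0, -183.0, 30.0] 29.0 | 390 [503.0, -187.0, 29.0] 18.0 | 392 [503.0, -192.0, 26.0] 17.0 | 394 [503.0, -196.0, 27.0] 16.0 | 396 [503.0, -199.0, 28.0] 16.0 | 398 [503.0, -204.0, 26.0] 12.0 | 400 [503.0, -208.0, 26.0] 30.0 | 402 [503.0, -211.0, 32.0] 31.0 | 404 [503.0, -215.0, 30.0] 31.0 | 406 [503.0, -219.0, 30.0] 10.0 | 408 [502.0, -229.0, 11.0] 10.0 | 410 [502.0, -234.0, 7.0] 9.0 | 412 [502.0, -237.0, 10.0] 8.0 | 414 [502.0, -242.0, 10.0] 9.0 | 416 [502.0, -247.0, 6.0] 10.0 | 418 [502.0, -250.0, 10.0] 10.0 | 420 [502.0, -255.0, 8.0] 10.0 | 422 [502.0, -258.0, 9.0] -0.0 | 424 [502.0, -266.0, -1.0] -2.0 | 426 [502.0, -270.0, -2.0] -0.0 | 428 [502.0, -274.0, 1.0] -2.0 |
```

View pics/hold.png

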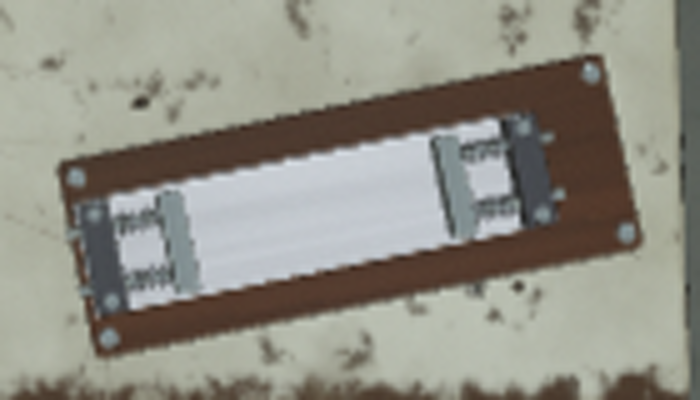

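The pictures show the stone at about (210,224) in the top view. The holder is at about (366,236), with its saddle shifted towards the left (+y) end of the board. In the 5x crop the jaw faces run (187,190)–(200,292) and (432,140)–(458,238).

Run:
```python
from h import *
T=np.array([[-0.009,0.998,-0.057,0.516],[-1,-0.009,0,0.02],[0,0.057,0.998,0.894]])
p=robot.snapshot("top");T=np.array(p["T"]);f=210/np.tan(np.radians(p["fov_y"])/2)
def pt(u,v,z):
    u=296+u/5;v=195+v/5;d=T[:3,:3]@np.array([(u-p["cx"])/f,-(v-p["cy"])/f,-1]);return T[:3,3]+d*(z-T[2,3])/d[2]
c=np.array([pt(*a,.010) for a in[(60,162),(600,55),(642,240),(97,355)]])
s=cv2.minAreaRect((c[:,:2]*1000).astype(np.float32));print("board",s,c.mean(0))
o=c.mean(0);y=(c[0]+c[3]-c[1]-c[2]);y/=np.linalg.norm(y);x=np.array([y[1],-y[0],0]);print("y",y,np.degrees(np.arctan2(y[1],y[0])))
for n,a in dict(jp=[(187,190),(200,292)],jn=[(432,140),(458,238)]).items():
    for q in a: 
        e=pt(*q,.030)-o;print(n,e@x,e@y)
# depth-based check
w=np.load("top_w.npy");q=w[199:275,296:434].reshape(-1,3);q=q[(q[:,2]>.026)]-o
ly=q@y;lx=q@x;m=(abs(lx)<.02);print(np.histogram(ly[m],bins=np.arange(-.12,.12,.004)))
st=robot.get_state();print(np.round(st["ee_rot"],3).tolist(),st["eef_pos"],st["width"],st["time_s"])
```

```text
board ((504.640625, -141.01141357421875), (81.46919250488281, 232.16697692871094), 11.32990837097168) [ 0.50410347 -0.14151924  0.01      ]
y [-0.19114572  0.98156167  0.        ] 101.01965455566258
jp 0.019272180103640634 0.06762635870530587
jp -0.022294264233938748 0.07095540974831896
jn 0.019248890679806247 -0.034584410871042894
jn -0.021843407567782476 -0.03650081729907685
(array([ 0,  0,  0,  0,  0,  0,  0,  0,  0,  0, 17, 42, 37, 37,  1,  7,  2,
        3, 15, 39, 37, 13,  0,  0,  0,  0,  0,  0,  0,  0,  0,  0,  0,  0,
        0,  0,  0,  0,  0,  0,  0,  0,  0,  0,  0,  0,  0, 10, 37, 38, 13,
        3,  4,  4,  2, 29, 38, 40, 20]), array([-1.20000000e-01, -1.16000000e-01, -1.12000000e-01, -1.08000000e-01,
       -1.04000000e-01, -1.00000000e-01, -9.60000000e-02, -9.20000000e-02,
       -8.80000000e-02, -8.40000000e-02, -8.00000000e-02, -7.60000000e-02,
       -7.20000000e-02, -6.80000000e-02, -6.40000000e-02, -6.00000000e-02,
       -5.60000000e-02, -5.20000000e-02, -4.80000000e-02, -4.40000000e-02,
       -4.00000000e-02, -3.60000000e-02, -3.20000000e-02, -2.80000000e-02,
       -2.40000000e-02, -2.00000000e-02, -1.60000000e-02, -1.20000000e-02,
       -8.00000000e-03, -4.00000000e-03,  1.11022302e-16,  4.00000000e-03,
        8.00000000e-03,  1.20000000e-02,  1.60000000e-02,  2.00000000e-02,
        2.40000000e-02,  2.80000000e-02,  3.20000000e-02,  3.60000000e-02,
        4.00000000e-02,  4.40000000e-02,  4.80000000e-02,  5.20000000e-02,
        5.60000000e-02,  6.00000000e-02,  6.40000000e-02,  6.80000000e-02,
        7.20000000e-02,  7.60000000e-02,  8.00000000e-02,  8.40000000e-02,
        8.80000000e-02,  9.20000000e-02,  9.60000000e-02,  1.00000000e-01,
        1.04000000e-01,  1.08000000e-01,  1.12000000e-01,  1.16000000e-01]))
[[0.627, 0.779, 0.0], [0.779, -0.627, -0.0], [0.0, 0.0, -1.0]] [ 0.52570928 -0.42336543  0.23135273] 0.997722093342945 0.75
```

>>> {"api": "move_arm", "payload": {
  "moves": [
    [[0, 0.04, 0, 0, 0, 0.03], [0, 0.09, 0, 0, 0, 0.06], [0, 0.14, 0, 0, 0, 0.1], [0, 0.19, 0, 0, 0, 0.14], [0, 0.24, 0, 0, 0, 0.18], [0, 0.29, 0, 0, 0, 0.22], [0.001, 0.34, 0, 0, 0, 0.26], [0.002, 0.39, 0, 0, 0, 0.3], [0.003, 0.44, -0.02, 0, 0, 0.318], [0.004, 0.49, -0.04, 0, 0, 0.318]]
  ],
  "claw": 1
}}

```text
time_s: 1.75
eef_pos: [0.53, 0.0614, 0.1951]
ee_rot: [[0.352, 0.936, 0.003], [0.936, -0.352, -0.0], [0.001, 0.003, -1.0]]
contact_force: [1.3, -0.5, 0.4]
width: 1.0
grasp_force: 0.0
```

>>> {"api": "move_arm", "payload": {
  "moves": [
    [[0, 0.04, -0.03, 0, 0, 0], [0.001, 0.08, -0.06, 0, 0, 0], [0.001, 0.11, -0.08, 0, 0, 0], [0.001, 0.117, -0.1, 0, 0, 0], [0.001, 0.117, -0.11, 0, 0, 0], [0.001, 0.117, -0.11, 0, 0, 0], [0.001, 0.117, -0.11, 0, 0, 0], [0.001, 0.117, -0.11, 0, 0, 0], [0.001, 0.117, -0.11, 0, 0, 0], [0.001, 0.117, -0.11, 0, 0, 0]]
  ]
}}

```text
time_s: 2.75
eef_pos: [0.5312, 0.1761, 0.0852]
ee_rot: [[0.353, 0.936, 0.002], [0.936, -0.353, 0.0], [0.001, 0.001, -1.0]]
contact_force: [-0.3, -0.1, -0.5]
width: 1.0
grasp_force: 0.0
```

>>> {"api": "move_arm", "payload": {
  "moves": [
    [[0, 0.004, -0.015, 0, 0, 0], [0, 0.008, -0.035, 0, 0, 0], [0, 0.008, -0.055, 0, 0, 0], [0, 0.008, -0.068, 0, 0, 0], [0, 0.008, -0.074, 0, 0, 0], [0, 0.008, -0.078, 0, 0, 0], [0, 0.008, -0.08, 0, 0, 0], [0, 0.008, -0.08, 0, 0, 0], [0, 0.008, -0.08, 0, 0, 0], [0, 0.008, -0.08, 0, 0, 0]]
  ]
}}

```text
time_s: 3.75
eef_pos: [0.5311, 0.1845, 0.0049]
ee_rot: [[0.352, 0.936, 0.001], [0.936, -0.352, 0.0], [0.001, 0.001, -1.0]]
contact_force: [0.9, -0.1, 0.4]
width: 1.0
grasp_force: 0.0
```

>>> {"api": "move_arm", "payload": {
  "moves": [
    [[0, 0, 0, 0, 0, 0], [0, 0, 0, 0, 0, 0], [0, 0, 0, 0, 0, 0], [0, 0, 0, 0, 0, 0], [0, 0, 0, 0, 0, 0], [0, 0, 0, 0, 0, 0], [0, 0, 0, 0, 0, 0], [0, 0, 0, 0, 0, 0], [0, 0, 0, 0, 0, 0], [0, 0, 0, 0, 0, 0]]
  ],
  "claw": -1,
  "grip_force": 60
}}

```text
time_s: 4.75
eef_pos: [0.5314, 0.1845, 0.0049]
ee_rot: [[0.352, 0.936, 0.002], [0.936, -0.352, 0.0], [0.001, 0.002, -1.0]]
contact_force: [2.0, -1.3, 5.5]
width: 0.477
grasp_force: 64.4
```

>>> {"api": "move_arm", "payload": {
  "moves": [
    [[0, 0, 0.008, 0, 0, 0], [0, 0, 0.03, 0, 0, 0], [0, 0, 0.06, 0, 0, 0], [0, -0.03, 0.09, 0, 0, 0.06], [-0.005, -0.065, 0.1, 0, 0, 0.14], [-0.01, -0.105, 0.1, 0, 0, 0.23], [-0.015, -0.145, 0.1, 0, 0, 0.32], [-0.02, -0.185, 0.1, 0, 0, 0.41], [-0.025, -0.225, 0.1, 0, 0, 0.49], [-0.03, -0.255, 0.1, 0, 0, 0.552]]
  ]
}}

```text
time_s: 5.75
eef_pos: [0.4977, -0.0715, 0.102]
ee_rot: [[-0.193, 0.981, -0.005], [0.981, 0.193, 0.002], [0.003, -0.005, -1.0]]
contact_force: [-0.1, 0.1, -4.6]
width: 0.476
grasp_force: 63.4
```

Run:
```python
from h import *
p=robot.snapshot("side");save(p,"s1.png",(130,90,350,300),2.7)
st=robot.get_state();print(st["eef_pos"],np.round(st["ee_rot"],3).tolist(),st["contact_force"],st["time_s"])
```

```text
[ 0.49753615 -0.07502176  0.10216065] [[-0.193, 0.981, -0.006], [0.981, 0.193, -0.002], [-0.001, -0.006, -1.0]] [ 1.03071123 -3.5832758  -3.74105136] 5.8
```

View pics/s1.png

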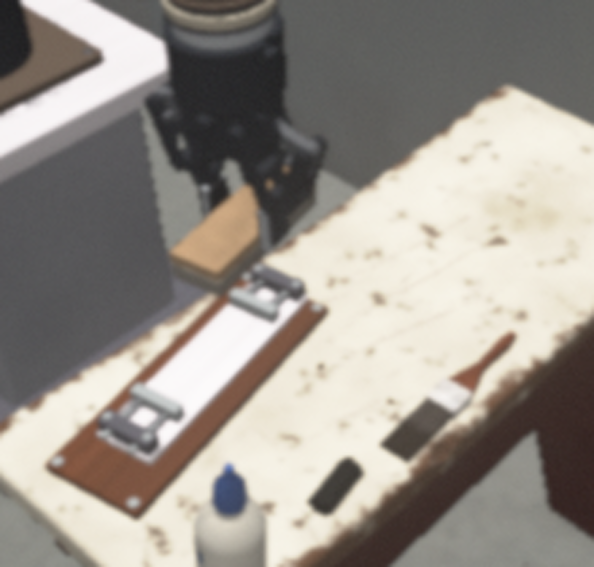

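The side view shows the stone held level and parallel to the holder, beyond its +y end. Next I tilt it and move it over the holder.

>>> {"api": "move_arm", "payload": {
  "moves": [
    [[0, -0.005, 0, 0.03, 0.006, 0], [0, -0.01, 0, 0.06, 0.012, 0], [0, -0.015, 0, 0.09, 0.017, 0], [0, -0.02, 0, 0.12, 0.023, 0], [0, -0.025, 0, 0.15, 0.029, 0], [0, -0.03, 0, 0.18, 0.035, 0], [0, -0.033, 0, 0.206, 0.04, 0], [0, -0.033, -0.01, 0.206, 0.04, 0], [0, -0.033, -0.02, 0.206, 0.04, 0], [0, -0.033, -0.025, 0.206, 0.04, 0]]
  ]
}}

```text
time_s: 6.8
eef_pos: [0.4991, -0.1024, 0.0769]
ee_rot: [[-0.186, 0.982, -0.043], [0.96, 0.191, 0.206], [0.211, -0.003, -0.978]]
contact_force: [-0.6, 0.1, -4.3]
width: 0.477
grasp_force: 63.3
```

```bash
cat > loc.py <<'E'
from h import *
from scipy.spatial.transform import Rotation as R
o=np.array([.5043,-.1413,.016]);ey=np.array([-.1911,.9816,0]);ex=np.array([.9816,.1911,0])
def rep():
    s=robot.get_state();d=np.array(s["eef_pos"])-o;f=np.array(s["contact_force"]);M=np.array(s["ee_rot"])
    A=np.column_stack([ex,ey,[0,0,1]]).T@M
    print("t",s["time_s"],"TCP local x,y,z mm",np.round([d@ex*1e3,d@ey*1e3,d[2]*1e3],1),"F loc",np.round([f@ex,f@ey,f[2]],1),"R",np.round(A,3).tolist(),s["width"])
E
python3 -c "
from loc import *
p=robot.snapshot('top');w=cloud(p);rep()
q=w[190:290,280:440].reshape(-1,3)-o
lx=q@ex;ly=q@ey
m=(abs(lx)<.018)&(q[:,2]>.018)&(q[:,2]<.09)
for a in np.arange(-.1,.12,.01):
    k=m&(abs(ly-a)<.003);print(round(a,2),k.sum(),np.round(np.median(q[k,2])*1e3,1) if k.sum() else '')
save(p,'t2.png',(280,180,440,290),4)
"
```

```text
t 6.85 TCP local x,y,z mm [ 2.1 39.3 60.6] F loc [ 0.9  0.8 -5.8] R [[0.001, 1.0, -0.004], [0.978, 0.0, 0.211], [0.211, -0.004, -0.977]] 0.47910062233182804
-0.1 0 
-0.09 0 
-0.08 0 
-0.07 0 
-0.06 0 
-0.05 0 
-0.04 0 
-0.03 0 
-0.02 0 
-0.01 0 
-0.0 0 
0.01 0 
0.02 0 
0.03 39 78.7
0.04 57 80.8
0.05 57 82.9
0.06 60 85.4
0.07 62 87.1
0.08 40 88.9
0.09 11 89.8
0.1 33 76.1
0.11 0
```

View pics/t2.png

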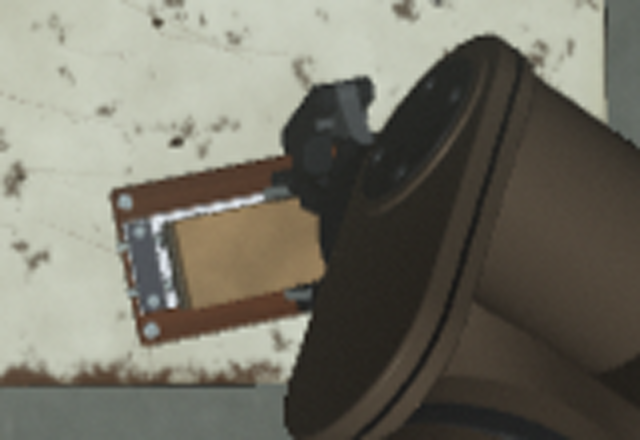

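>>> {"api": "move_arm", "payload": {
  "moves": [
    [[-0.001, -0.006, 0, 0, 0, 0], [-0.001, -0.006, -0.006, 0, 0, 0], [-0.001, -0.006, -0.012, 0, 0, 0], [-0.001, -0.006, -0.018, 0, 0, 0], [-0.001, -0.006, -0.024, 0, 0, 0], [-0.001, -0.006, -0.029, 0, 0, 0], [-0.001, -0.006, -0.034, 0, 0, 0], [-0.001, -0.006, -0.037, 0, 0, 0], [-0.001, -0.006, -0.039, 0, 0, 0], [-0.001, -0.006, -0.039, 0, 0, 0]]
  ]
}}

```text
time_s: 7.85
eef_pos: [0.4995, -0.1095, 0.04]
ee_rot: [[-0.187, 0.982, -0.04], [0.96, 0.191, 0.205], [0.209, -0.0, -0.978]]
contact_force: [-0.4, 0.5, -3.7]
width: 0.474
grasp_force: 63.4
```

```bash
python3 -c "
from loc import *
rep()"
```

```text
t 7.85 TCP local x,y,z mm [ 1.3 32.2 24. ] F loc [-0.3  0.5 -3.7] R [[0.0, 1.0, -0.0], [0.978, -0.0, 0.209], [0.209, -0.0, -0.978]] 0.47385781587876696
```

>>> {"api": "move_arm", "payload": {
  "moves": [
    [[-0.001, -0.001, -0.001, 0, 0, 0], [-0.001, -0.002, -0.002, 0, 0, 0], [0, -0.003, -0.003, 0, 0, 0], [0, -0.004, -0.003, 0, 0, 0], [0, -0.005, -0.003, 0, 0, 0], [0, -0.006, -0.003, 0, 0, 0], [0, -0.007, -0.003, 0, 0, 0], [0.0005, -0.008, -0.003, 0, 0, 0], [0.0008, -0.009, -0.003, 0, 0, 0], [0.001, -0.01, -0.003, 0, 0, 0]]
  ]
}}

```text
time_s: 8.85
eef_pos: [0.5004, -0.119, 0.0372]
ee_rot: [[-0.186, 0.982, -0.04], [0.96, 0.191, 0.206], [0.21, -0.0, -0.978]]
contact_force: [-0.8, 2.9, -3.4]
width: 0.48
grasp_force: 63.4
```

```bash
python3 -c "
from loc import *
rep()"
```

```text
t 8.85 TCP local x,y,z mm [ 0.5 22.6 21.2] F loc [-0.2  3.  -3.4] R [[0.001, 1.0, -0.0], [0.978, -0.0, 0.21], [0.21, -0.0, -0.978]] 0.4795818061933058
```

>>> {"api": "move_arm", "payload": {
  "moves": [
    [[0.0002, -0.0013, 0, 0, 0, 0], [0.0005, -0.0026, 0, 0, 0, 0], [0.0007, -0.0039, 0, 0, 0, 0], [0.001, -0.0052, 0, 0, 0, 0], [0.0012, -0.0065, 0, 0, 0, 0], [0.0015, -0.0078, 0, 0, 0, 0], [0.0017, -0.0091, 0, 0, 0, 0], [0.002, -0.0104, 0, 0, 0, 0], [0.0022, -0.0115, 0, 0, 0, 0], [0.0024, -0.0125, 0, 0, 0, 0]]
  ]
}}

```text
time_s: 9.85
eef_pos: [0.5028, -0.1313, 0.0372]
ee_rot: [[-0.186, 0.982, -0.041], [0.96, 0.191, 0.207], [0.21, -0.0, -0.978]]
contact_force: [-0.5, 6.7, -1.7]
width: 0.474
grasp_force: 63.4
```

```bash
python3 -c "
from loc import *
rep()"
```

```text
t 9.85 TCP local x,y,z mm [ 0.4 10.1 21.2] F loc [ 0.8  6.7 -1.7] R [[0.0, 1.0, -0.0], [0.978, -0.0, 0.21], [0.21, -0.0, -0.978]] 0.4742647984821791
```

>>> {"api": "move_arm", "payload": {
  "moves": [
    [[0.0001, -0.0005, 0, 0, 0, 0], [0.0002, -0.001, 0, 0, 0, 0], [0.0003, -0.0015, 0, 0, 0, 0], [0.0004, -0.002, 0, 0, 0, 0], [0.0004, -0.0023, 0, 0, 0, 0], [0.0004, -0.0023, 0, 0, 0, 0], [0.0004, -0.0023, 0, 0, 0, 0], [0.0004, -0.0023, 0, 0, 0, 0], [0.0004, -0.0023, 0, 0, 0, 0], [0.0004, -0.0023, 0, 0, 0, 0]]
  ]
}}

```text
time_s: 10.85
eef_pos: [0.5031, -0.1332, 0.0372]
ee_rot: [[-0.186, 0.982, -0.041], [0.96, 0.191, 0.207], [0.211, -0.0, -0.977]]
contact_force: [0.2, 7.5, -1.2]
width: 0.473
grasp_force: 63.5
```

```bash
python3 -c "
from loc import *
rep()
p=robot.snapshot('side');save(p,'s3.png',(140,160,270,290),4.6)
F=[]
for i in range(6):
    robot.snapshot('side');F.append(robot.get_state()['contact_force'])
print(np.mean(F,0)@ey,np.std(F,0))"
```

```text
t 10.85 TCP local x,y,z mm [ 0.4  8.2 21.2] F loc [ 1.7  7.3 -1.2] R [[0.0, 1.0, -0.0], [0.977, -0.0, 0.211], [0.211, -0.0, -0.977]] 0.4728422984048519
7.270726798894702 [0.3758563  0.44962082 0.33035399]
```

View pics/s3.png

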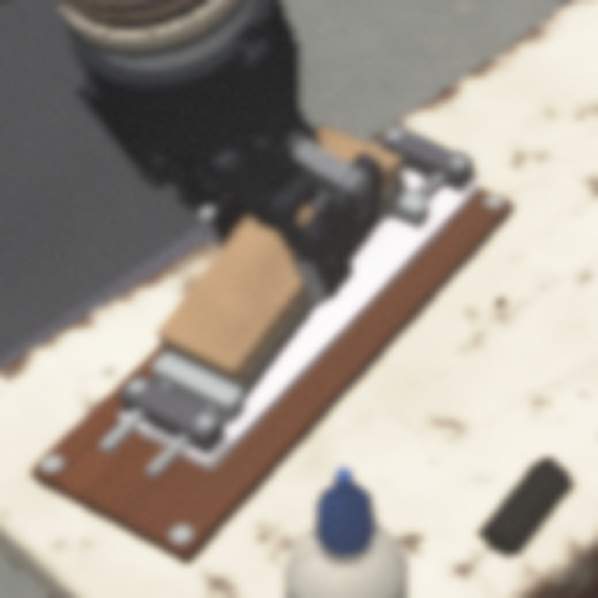

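>>> {"api": "move_arm", "payload": {
  "moves": [
    [[0.0001, -0.0004, 0, 0, 0, 0], [0.0002, -0.0008, 0, 0, 0, 0], [0.0002, -0.0008, -0.0008, -0.014, -0.003, 0], [0.0002, -0.0007, -0.0016, -0.028, -0.005, 0], [0.0002, -0.0006, -0.0025, -0.043, -0.008, 0], [0.0001, -0.0006, -0.0035, -0.06, -0.012, 0], [0.0001, -0.0005, -0.0045, -0.076, -0.015, 0], [0.0001, -0.0005, -0.0055, -0.092, -0.018, 0], [0.0001, -0.0005, -0.0064, -0.108, -0.021, 0], [0.0001, -0.0005, -0.0064, -0.108, -0.021, 0]]
  ]
}}

```text
time_s: 12.2
eef_pos: [0.5031, -0.1334, 0.0307]
ee_rot: [[-0.19, 0.982, -0.02], [0.976, 0.191, 0.1], [0.102, -0.0, -0.995]]
contact_force: [-0.2, 6.9, -1.5]
width: 0.476
grasp_force: 63.7
```

```bash
python3 -c "
from loc import *
rep()
p=robot.snapshot('side');save(p,'s4.png',(170,150,270,260),5)
F=[]
for i in range(4):
    robot.snapshot('side');F.append(robot.get_state()['contact_force'])
print(np.mean(F,0)@ey,np.mean(F,0))"
```

```text
t 12.2 TCP local x,y,z mm [ 0.4  8.  14.7] F loc [ 1.1  6.8 -1.5] R [[0.0, 1.0, -0.0], [0.995, -0.0, 0.102], [0.102, -0.0, -0.995]] 0.47625489323237225
7.014684057813243 [-0.15470461  7.11605543 -2.08118117]
```

View pics/s4.png

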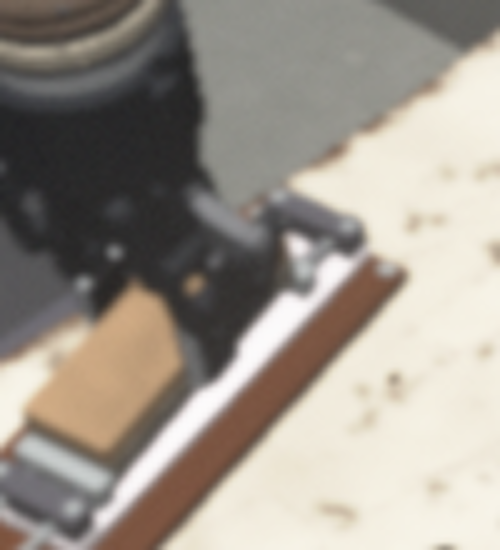

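>>> {"api": "move_arm", "payload": {
  "moves": [
    [[0.0001, -0.0003, 0, 0, 0, 0], [0.0001, -0.0006, 0, 0, 0, 0], [0.0002, -0.0009, 0, 0, 0, 0], [0.0002, -0.0012, 0, 0, 0, 0], [0.0003, -0.0015, 0, 0, 0, 0], [0.0003, -0.0015, 0, 0, 0, 0], [0.0003, -0.0015, 0, 0, 0, 0], [0.0003, -0.0015, 0, 0, 0, 0], [0.0003, -0.0015, 0, 0, 0, 0], [0.0003, -0.0015, 0, 0, 0, 0]]
  ]
}}

```text
time_s: 13.45
eef_pos: [0.5035, -0.135, 0.0307]
ee_rot: [[-0.189, 0.982, -0.02], [0.977, 0.19, 0.101], [0.103, -0.0, -0.995]]
contact_force: [-0.6, 9.0, -2.1]
width: 0.475
grasp_force: 63.7
```

```bash
python3 -c "
from loc import *
rep()
F=[]
for i in range(6):
    robot.snapshot('side');F.append(robot.get_state()['contact_force'])
print(np.mean(F,0)@ey,np.mean(F,0))"
```

```text
t 13.45 TCP local x,y,z mm [ 0.4  6.3 14.7] F loc [ 1.1  8.9 -2.1] R [[0.001, 1.0, -0.0], [0.995, -0.001, 0.103], [0.103, -0.0, -0.995]] 0.47475996112063773
7.961400224686337 [-0.34263904  8.04393022 -1.46796407]
```

>>> {"api": "move_arm", "payload": {
  "moves": [
    [[0, 0.0003, 0, 0, 0, 0], [0, 0.0003, -0.0007, -0.013, -0.0025, 0], [0, 0.0003, -0.0014, -0.025, -0.005, 0], [0, 0.0003, -0.0021, -0.037, -0.007, 0], [0, 0.0003, -0.0028, -0.049, -0.0095, 0], [0, 0.0003, -0.0035, -0.061, -0.012, 0], [0, 0.0003, -0.0042, -0.073, -0.014, 0], [0, 0.0003, -0.0049, -0.085, -0.0165, 0], [0, 0.0003, -0.0055, -0.095, -0.0185, 0], [0, 0.0003, -0.0059, -0.101, -0.0197, 0]]
  ]
}}

```text
time_s: 14.75
eef_pos: [0.5035, -0.1347, 0.0247]
ee_rot: [[-0.19, 0.982, -0.0], [0.982, 0.19, -0.001], [-0.001, -0.0, -1.0]]
contact_force: [-1.1, 6.8, -1.0]
width: 0.48
grasp_force: 63.7
```

```bash
python3 -c "
from loc import *
rep()
p=robot.snapshot('side');save(p,'s5.png',(140,160,270,290),4.6)"
```

```text
t 14.75 TCP local x,y,z mm [0.4 6.6 8.7] F loc [ 0.2  6.9 -1. ] R [[0.001, 1.0, -0.0], [1.0, -0.001, -0.001], [-0.001, -0.0, -1.0]] 0.4796037788563445
```

View pics/s5.png

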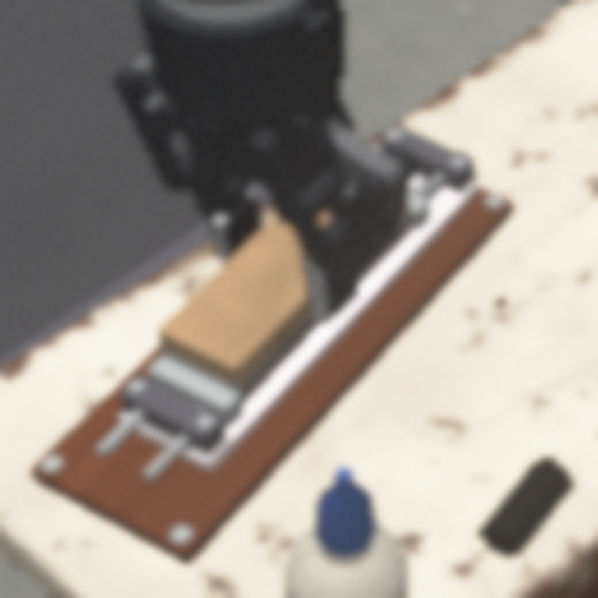

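The stone is level, in front of both jaws and about 4 mm above the plate. Now I lower it gently.

>>> {"api": "move_arm", "payload": {
  "moves": [
    [[0, 0, -0.0004, 0, 0, 0], [0, 0, -0.0008, 0, 0, 0], [0, 0, -0.0012, 0, 0, 0], [0, 0, -0.0016, 0, 0, 0], [0, 0, -0.002, 0, 0, 0], [0, 0, -0.0024, 0, 0, 0], [0, 0, -0.0027, 0, 0, 0], [0, 0, -0.003, 0, 0, 0], [0, 0, -0.003, 0, 0, 0], [0, 0, -0.003, 0, 0, 0]]
  ]
}}

```text
time_s: 15.8
eef_pos: [0.5033, -0.1349, 0.0218]
ee_rot: [[-0.19, 0.982, -0.001], [0.982, 0.19, -0.0], [-0.0, -0.001, -1.0]]
contact_force: [-0.8, 8.2, -0.1]
width: 0.472
grasp_force: 63.7
```

```bash
python3 -c "
from loc import *
rep()"
```

```text
t 15.8 TCP local x,y,z mm [0.3 6.5 5.8] F loc [ 0.7  8.2 -0.1] R [[0.001, 1.0, -0.001], [1.0, -0.001, -0.0], [-0.0, -0.001, -1.0]] 0.47241653911938425
```

>>> {"api": "move_arm", "payload": {
  "moves": [
    [[0, 0, -0.0003, 0, 0, 0], [0, 0, -0.0006, 0, 0, 0], [-0.0002, 0.0012, -0.0006, 0, 0, 0], [-0.0005, 0.0024, -0.0006, 0, 0, 0], [-0.0007, 0.0036, -0.0006, 0, 0, 0], [-0.0009, 0.0048, -0.0006, 0, 0, 0], [-0.0011, 0.006, -0.0006, 0, 0, 0], [-0.0014, 0.0072, -0.0006, 0, 0, 0], [-0.0016, 0.0084, -0.0006, 0, 0, 0], [-0.0018, 0.0094, -0.0006, 0, 0, 0]]
  ]
}}

```text
time_s: 16.8
eef_pos: [0.5018, -0.127, 0.0212]
ee_rot: [[-0.191, 0.982, 0.0], [0.982, 0.191, -0.004], [-0.004, -0.0, -1.0]]
contact_force: [-1.8, 0.2, -3.2]
width: 0.474
grasp_force: 63.6
```

```bash
python3 -c "
from loc import *
rep()"
```

```text
t 16.8 TCP local x,y,z mm [ 0.3 14.5  5.2] F loc [-1.7  0.5 -3.2] R [[0.0, 1.0, -0.0], [1.0, -0.0, -0.004], [-0.004, -0.0, -1.0]] 0.4741807749288906
```

>>> {"api": "move_arm", "payload": {
  "moves": [
    [[0, 0, -0.0002, 0, 0, 0], [0, 0, -0.0004, 0, 0, 0], [0, 0, -0.0006, 0, 0, 0], [0, 0, -0.0008, 0, 0, 0], [0, 0, -0.001, 0, 0, 0], [0, 0, -0.001, 0, 0, 0], [0, 0, -0.001, 0, 0, 0], [0, 0, -0.001, 0, 0, 0], [0, 0, -0.001, 0, 0, 0], [0, 0, -0.001, 0, 0, 0]]
  ]
}}

```text
time_s: 17.8
eef_pos: [0.502, -0.127, 0.0209]
ee_rot: [[-0.191, 0.982, 0.0], [0.981, 0.191, -0.004], [-0.004, -0.0, -1.0]]
contact_force: [-5.0, -0.1, 3.7]
width: 0.474
grasp_force: 64.4
```

```bash
python3 -c "
from loc import *
rep()
p=robot.snapshot('side');w=cloud(p)
q=w[150:300,130:290].reshape(-1,3)-o;lx=q@ex;ly=q@ey
m=(abs(lx)<.018)&(q[:,2]>.018)&(q[:,2]<.04)
for a in np.arange(-.05,.09,.01):
    k=m&(abs(ly-a)<.004);print(round(a,2),k.sum(),np.round(np.median(q[k,2])*1e3,1) if k.sum() else '')"
```

```text
t 17.8 TCP local x,y,z mm [ 0.5 14.5  4.9] F loc [-4.9  0.8  3.7] R [[-0.0, 1.0, -0.0], [1.0, 0.0, -0.004], [-0.004, -0.0, -1.0]] 0.47381674398975254
-0.05 2 21.5
-0.04 61 22.8
-0.03 62 23.2
-0.02 54 22.9
-0.01 54 22.8
0.0 58 23.1
0.01 47 22.5
0.02 34 23.2
0.03 12 23.1
0.04 4 23.8
0.05 1 20.3
0.06 0 
0.07 0 
0.08 0 
0.09 0
```

The plate now carries the stone and the top is level at 23–24 mm, so I release it.

>>> {"api": "move_arm", "payload": {
  "moves": [
    [[0, 0, 0, 0, 0, 0], [0, 0, 0, 0, 0, 0], [0, 0, 0, 0, 0, 0], [0, 0, 0, 0, 0, 0], [0, 0, 0, 0, 0, 0], [0, 0, 0, 0, 0, 0], [0, 0, 0, 0, 0, 0], [0, 0, 0, 0, 0, 0], [0, 0, 0, 0, 0, 0], [0, 0, 0, 0, 0, 0]]
  ],
  "claw": 1
}}

```text
time_s: 18.85
eef_pos: [0.502, -0.1266, 0.0203]
ee_rot: [[-0.191, 0.982, 0.001], [0.982, 0.191, -0.003], [-0.003, 0.0, -1.0]]
contact_force: [0.6, 0.1, -0.3]
width: 1.002
grasp_force: 0.0
```

>>> {"api": "move_arm", "payload": {
  "moves": [
    [[0, 0, 0.005, 0, 0, 0], [0, 0, 0.02, 0, 0, 0], [0, 0, 0.05, 0, 0, 0], [0, 0, 0.09, 0, 0, 0], [0, 0.02, 0.13, 0, 0, 0], [0, 0.06, 0.15, 0, 0, 0], [0, 0.1, 0.15, 0, 0, 0], [0, 0.14, 0.15, 0, 0, 0], [0, 0.18, 0.15, 0, 0, 0], [0, 0.2, 0.15, 0, 0, 0]]
  ]
}}

```text
time_s: 19.85
eef_pos: [0.5015, 0.076, 0.1709]
ee_rot: [[-0.193, 0.981, 0.001], [0.981, 0.193, -0.002], [-0.003, 0.001, -1.0]]
contact_force: [0.3, -0.8, -0.6]
width: 1.003
grasp_force: 0.0
```

```bash
python3 -c "
from loc import *
rep()
p=robot.snapshot('top');w=cloud(p);save(p,'t6.png',(280,180,440,290),4)
q=w[190:290,290:430].reshape(-1,3)-o;lx=q@ex;ly=q@ey
m=(abs(lx)<.035)&(q[:,2]>.0185)&(q[:,2]<.03)&(ly>-.06)&(ly<.1)
r=np.c_[lx,ly][m]*1e3;print(cv2.minAreaRect(r.astype(np.float32)),np.median(q[m,2]))
for a in np.arange(-.04,.08,.015):
    k=m&(abs(ly-a)<.004);print(round(a,3),k.sum(),np.round(np.mean(q[k,2])*1e3,1))"
```

```text
t 19.85 TCP local x,y,z mm [ 38.8 213.8 154.9] F loc [ 0.2 -0.9 -0.6] R [[-0.002, 1.0, 0.001], [1.0, 0.002, -0.003], [-0.003, 0.001, -1.0]] 1.0028318518101962
((-1.5749988555908203, 15.785213470458984), (42.035404205322266, 120.25489807128906), 0.00837286189198494) 0.023967092651669533
-0.04 81 24.0
-0.025 82 23.9
-0.01 82 23.8
0.005 83 24.2
0.02 82 24.0
0.035 86 24.0
0.05 85 24.1
0.065 81 23.8
```

View pics/t6.png

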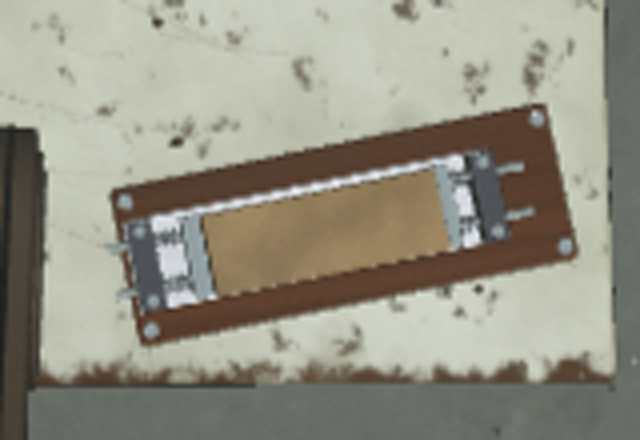

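The stone lies flat and lengthwise between both jaws, x about -1.6 mm and y about +16 mm, with the arm clear of it.

```bash
python3 -c "
from h import *
print(robot.job_done())"
```

```text
the job is handed in; nothing more can be done
None
```

The stone is clamped flat and lengthwise between the two jaws, about 16 mm off the board's middle lengthwise and 2 mm sideways, and released; I handed the job in at about 20 s, and no verdict was returned.

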